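Find the hidden catch of the change bin, drop the coins, latch the bin again

TASK

The brass change bin beside the cash register is locked upright by a secret catch, a sprung block hidden somewhere in the brass strip on top of the oak plank in front of the bin. Feel lightly along the strip until the fingers sink in, press the block home so that the bin tips and drops its three coins into the tray below, then swing the empty bin back upright until it latches, and let go. Never push on the change box or its bin with more than 25 N, and leave everything else on the counter where it is.

Things in the scene. Friction and masses are not known exactly. Their poses are not given: they have to be found in the camera images.
- till: Oak change box (180 mm in x, 380 mm in y) joined by a tin chute to a big brass cash register, one fixed piece. Origin: on the counter straight below the bin's pivot pin; x points away from the robot, y to the left (away from the register), z up. A 24 mm thick oak plank centred on x = -75 mm runs along y on the robot's side; a brass strip is let into its top.
- strip_left (a point): Left end of the visible brass strip, till frame x -75, y +85, z 160 mm: on its flat top face, middle of its width (22 mm). Scored crosswise every 23 mm. It is rigid (under 0.1 mm per N) but for the hidden catch, a flush sprung block of the same brass, 46 mm long in y and as wide as the strip; its centre is anywhere from y -53 to +53 mm: not seen, only felt.
- strip_right (a point): Right end of the visible strip, till frame x -75, y -85, z 160 mm. Beyond both ends oak shoulders stand 8 mm higher. The catch block yields only to fingers lying wholly on it: sinks from 1 N, 6 mm down at 3 to 5 N, frees the bin at 8 to 12 mm (3 to 7 N), home 14 mm down at 9 N, springs back. The recess has sheer ends and is open to both sides.
- bin (a joint): Tilt of the brass bin, rad: 0 upright (latched 0 to 0.05), 1.38 fully tipped, mouth towards the till's +y. Freed, it tips by itself in about a second (weight and a spring, 0.1 Nm) and stays tipped. Swung back, over the last 0.5 rad a lug rides over a sprung bolt (3 to 6 N at the rim) and clicks in at 0.03; short of that it falls open again.
- pin (a point): Middle of the bin's pivot pin (along the till's x), 125 mm above the counter. Upright, the bin is an open brass box, 92 mm wide in x: floor 10 mm below the pin, side walls and back wall (at y = -43 mm, 4 mm thick, register side) up to 45 mm above it, and on the +y side a lip flaring out, 32 degrees above level. A brass bracket at x = +69 mm holds the pin, 136 mm high.
- bin_rim (a point): Middle of the top edge of the bin's back wall, moves with the bin, 62 mm from the pin. Upright: till y -43, z 170 mm; fully tipped: y +36, z 176 mm; between, it rises to z 187 mm. Closed fingers hanging down beyond it (x = 0, tips about 25 mm below it) and carried along its arc towards the till's -y push it and swing the bin upright; the gripping pads jam on it if it must slide up them.
- bin_lip (a point): Middle of the outer edge of the bin's flared lip, moves with the bin. Upright: till y +71, z 137 mm; fully tipped: y +25, z 57 mm.
- tray (a point): Middle of the tray's floor, 7 mm above the counter, till y +46 mm. The tray lies below the bin, 126 mm wide in x, from till y -85 to +178 mm; rear and end wall 49 mm high.
- chute_mouth (a point): Middle of the chute's lower end, over the bin's back wall: till y -52, z 177 mm. The tin chute is 50 mm wide in x with 16 mm side walls and climbs at 24 degrees towards the register (-y); keep the hand clear of it. Below it an oak pedestal, 126 mm high, y -190 to -85 mm.
- coin1: Silver coin, 38 mm across and 3 mm thick, 27 g, at the start flat on the bin's floor; origin at the centre of its underside.
- coin2: Silver coin, 38 mm across and 3 mm thick, 27 g, at the start flat on the bin's floor; origin at the centre of its underside.
- coin3: Silver coin, 38 mm across and 3 mm thick, 27 g, at the start flat on the bin's floor; origin at the centre of its underside.
- weight: Cast iron scale weight, 80 mm across, 74 mm high, with a knob on top; origin under its centre. Leave it alone.
- scoop: Blue enamel measuring scoop, open box bowl 120 by 90 by 45 mm with a round handle towards its -x, 215 mm long in all; origin under the bowl's middle. Leave it alone.
- canister: Tin spice canister, red band, 71 mm across, 106 mm high; origin under its centre. Leave it alone.
- paddle: Flat wooden butter paddle, 245 mm long, blade 70 mm wide and 9 mm thick towards its +x; origin on its underside between blade and handle. Leave it alone.
- jar: Amber glass jar with a dark stopper, 72 mm across, 104 mm high; origin under its centre. Leave it alone.
- mould: Round wooden butter mould, 80 mm across, with an upright knob handle to 81 mm high; origin under its centre. Leave it alone.
Not all that is in view belongs to the job. Leave any brown or turquoise look-alike of the coin3 alone.

How it is judged:
On the way:
1. the catch is pressed, the bin tips over (more than 1.1 rad) and all three coins lie in the tray below it (value of joint bin above 1.1 rad and z of coin1 in the frame of till between 0 and 0.045 m and y of coin1 in the frame of till between -0.09 and 0.18 m and x of coin1 in the frame of till between -0.066 and 0.066 m and z of coin2 in the frame of till between 0 and 0.045 m and y of coin2 in the frame of till between -0.09 and 0.18 m and x of coin2 in the frame of till between -0.066 and 0.066 m and z of coin3 in the frame of till between 0 and 0.045 m and y of coin3 in the frame of till between -0.09 and 0.18 m and x of coin3 in the frame of till between -0.066 and 0.066 m), for 0.2 s.
At the end, for the whole second after the job is handed in: The bin stands upright and latched (tilt below 0.09 rad, staying so with nothing touching it), and all three coins lie at rest in the tray of the change box, under or in front of the bin (their centres within the tray's walls and less than 45 mm above the counter) (value of joint bin below 0.09 rad and z of coin1 in the frame of till between 0 and 0.045 m and y of coin1 in the frame of till between -0.09 and 0.18 m and x of coin1 in the frame of till between -0.066 and 0.066 m and z of coin2 in the frame of till between 0 and 0.045 m and y of coin2 in the frame of till between -0.09 and 0.18 m and x of coin2 in the frame of till between -0.066 and 0.066 m and z of coin3 in the frame of till between 0 and 0.045 m and y of coin3 in the frame of till between -0.09 and 0.18 m and x of coin3 in the frame of till between -0.066 and 0.066 m and linear speed of each of coin1, coin2, coin3 below 0.03 m/s).
It fails at once if the fingers or the arm push on the change box, its bin, strip or catch with more than 25 N (contact force between any of the fingers, the arm and till above 25 N).
It fails at once if the weight, scoop, canister, paddle, jar or mould is moved more than 25 mm (distance of any of weight, scoop, canister, paddle, jar, mould from where it was at the start of the episode above 0.025 m).
It also fails if it takes over 72 s, if anything falls off the work surface, if the arm or the gripper's body presses on something with over 40 N, if the wrist force passes 120 N, or if a joint passes its speed limit or range.

ROBOT

A 7-joint arm with a two-finger parallel gripper is mounted at the origin on the work surface. World frame = base frame: x ahead of the robot, y to its left, z up, the work surface at z = 0. Lengths are in m, angles in rad, forces in N, time in s.
With the tool pointing down it reaches from about 0.4 to 0.85 m from the base axis. Payload 10.4 kg.
Tool frame: the origin (TCP) lies at the very end of the fingers, on their centre line; the grasp point (between the pads) lies 19 mm behind it; z points along the fingers, y is the line along which they close (so a half turn about z gives the same grasp; the last joint's range is limited). The gripper opens to 85 mm and grips with 20 to 120 N. Pads are 22 mm wide; open, the fingers measure 114 mm over their backs; the gripper's body (76 mm by 85 mm) begins 54 mm behind the grasp point. The pads swing forward as they close: fully open they stand 13 mm farther back than shut.
Start: joints at [-1.337, 0.332, -0.065, 1.46, 0.022, 1.35, -0.088], TCP at [0.159, 0.605, 0.231] pointing down, gripper open.
Joint ranges: [-2.6, 2.6], [-0.5, 2.12], [-1.47, 1.34], [0.16, 2.42], [-1.27, 4.41], [0.06, 2.06], [-2.6, 2.6]. Speed limits (rad/s): [2.22, 2.22, 2.79, 2.79, 3.14, 3.14, 3.14].

INTERFACE

Orientations are given as a rotation vector (axis times angle).
In Python, from rig import robot, viewer, job gives the robot as it stands.
- The arm moves only by the tool carry_out, never from a script. Its argument "deltas" is a list that holds one entry, the list of rows, each a list of 7 numbers: the shift along the tool's x, y, z as a fraction of full scale, then the turn, a rotation vector about the tool's x, y, z as a fraction of full scale, then the opening, from 0 (shut) to 1 (fully open). In form: [[[x, y, z, rx, ry, rz, hand], ...]]. A call has 1 to 8 rows; each row shifts and turns the commanded pose from where the row before left it, along the tool's axes as they then stand; what a row does not reach is not made up. Full scale, the value 1, is 50 cm for a shift and pi/4 rad for a turn. A row lasts 1/12 s, in which the tool goes at most 41.7 mm and 7.16 degrees, less where a joint would pass 70% of its speed; a pose out of reach is approached as far as the arm can. A call with a number of a shift or a turn outside -1 to 1 is refused whole. A call with a gripper value outside its range is refused whole. The fingers move at their own pace and stop on an object; "newtons" is the grip in N (left out, the last holds). Time passes only in rows, so rows that do not move let the fingers close. It gives the time, the measured TCP pose, the force, the opening and the grip force at its end, in the units of the state.
- robot.sense(): the state, without advancing time (a new reading comes with each control period).
- viewer.grab_frame(name): name is "side" or "top"; returns a dict with "img" (480x640x3 uint8, blue, green, red), "K" (3x3 intrinsics, pixels), "camera_from_world" (4x4, takes a point from world to camera coordinates). Camera axes: x right, y down, z forward; pixel columns grow to the right and rows downward; lengths in m; the calibration is good to about 2 mm. A picture is of the moment at which its call begins. There is no depth.
- job.sign_off(): hands the job in; it is judged then, once.
The state is a dict: "t": time; "qpos": joint angles; "qd": joint speeds; "joint_torque": joint torques, N m; "eef_pos": TCP position; "ee_rot": TCP orientation; "wrist_force": force on the tool from outside, world axes, zero at the start; "torque": the same for the moment, N m; "grip_width": finger opening in m; "gripper_force": force on a finger pad.
Only numpy, scipy, OpenCV 4.12 (cv2) and the standard library are available. Lean on these libraries where they do the work, as an engineer would, in place of code of your own. Each camera call takes 0.05 s, during which the arm holds its last target. There are 200 camera calls.

## Working session

There is one attempt and no reset: what is moved stays moved. The work goes in short steps, Python scripts to look and compute and a tool call to move; the robot and the scene stay as the last step left them, time stands still between calls to the robot, and variables do not carry over. Pictures are saved under pics/ and viewed, at most 10 in all, crops included, and the job is handed in when it is done.

Besides the shell and the picture viewer there is one more tool, called after "Request:" by a JSON object that holds its "op" and its "data", one argument or row to a line. carry_out: Moves the arm, as the interface text tells. Shift numbers are shares of 50 cm and turn numbers shares of pi/4 rad, none past 1 either way. Its arguments: {"type":"object","properties":{"deltas":{"type":"array","items":{"type":"array","items":{"type":"array","items":{"type":"number"}}}},"newtons":{"type":"number"}},"required":["deltas"]}

```bash
mkdir -p pics; ls; python3 - <<'E'
from rig import robot, viewer, job
import cv2,numpy as np,pickle
s=robot.sense();print({k:np.round(v,3) for k,v in s.items()})
d={}
for n in("side","top"):
    f=viewer.grab_frame(n);d[n]=(f["K"],f["camera_from_world"]);cv2.imwrite(f"pics/{n}0.png",f["img"])
    print(n,f["K"],np.linalg.inv(f["camera_from_world"]).round(3))
pickle.dump(d,open("cal.pkl","wb"))
E
```

```text
pics
{'t': np.float64(0.0), 'qpos': array([-1.337,  0.333, -0.065,  1.461,  0.022,  1.35 , -0.089]), 'qd': array([ 0.   ,  0.   ,  0.   , -0.   ,  0.002,  0.002, -0.   ]), 'joint_torque': array([ 0.0000e+00, -6.2545e+01,  4.9000e-02, -3.9160e+01,  1.6000e-02,
        1.0000e-02,  0.0000e+00]), 'eef_pos': array([0.159, 0.604, 0.23 ]), 'ee_rot': array([-4.020e-01, -3.116e+00,  2.000e-03]), 'wrist_force': array([-1.06 ,  0.404, -0.221]), 'torque': array([-0.01 , -0.001,  0.002]), 'gripper_force': np.float64(0.0), 'grip_width': np.float64(0.086)}
side [[568.79884192   0.         314.30119716]
 [  0.         568.79884192 239.38098963]
 [  0.           0.           1.        ]] [[-0.885 -0.334  0.323  0.097]
 [-0.465  0.631 -0.621  0.988]
 [ 0.004 -0.7   -0.714  1.127]
 [ 0.     0.     0.     1.   ]]
top [[479.7641874    0.         327.55731234]
 [  0.         479.7641874  244.08989623]
 [  0.           0.           1.        ]] [[-0.028 -0.986  0.164  0.354]
 [-1.     0.028 -0.004  0.088]
 [-0.    -0.164 -0.986  1.248]
 [ 0.     0.     0.     1.   ]]
```

View pics/side0.png

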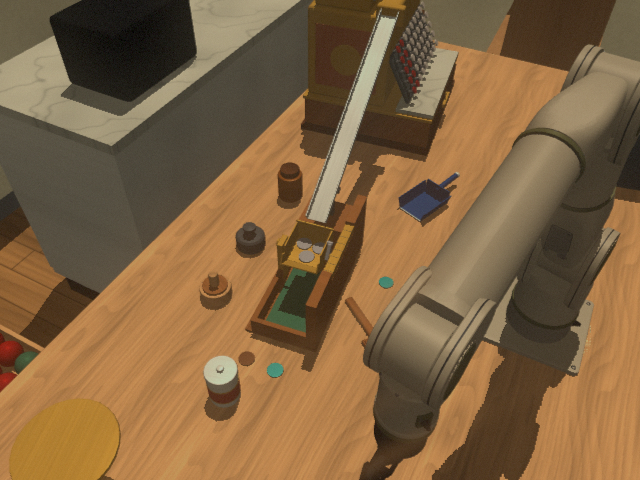

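View pics/top0.png

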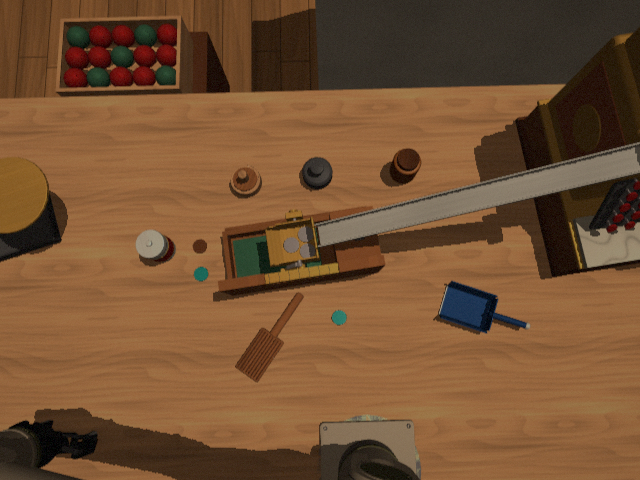

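The top view shows the change box around pixels (222–382, 208–292), with the brass strip at about (265–338, 270). The side view shows the bin at (305, 245). I'll crop and enlarge both.

```bash
python3 - <<'E'
import cv2,numpy as np
a=cv2.imread("pics/top0.png")[195:305,210:400];b=cv2.imread("pics/side0.png")[185:350,240:380]
cv2.imwrite("pics/topc.png",cv2.resize(a,None,fx=4,fy=4,interpolation=cv2.INTER_CUBIC))
cv2.imwrite("pics/sidec.png",cv2.resize(b,None,fx=3.6,fy=3.6,interpolation=cv2.INTER_CUBIC))
E
```

```text
(no output)
```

View pics/topc.png

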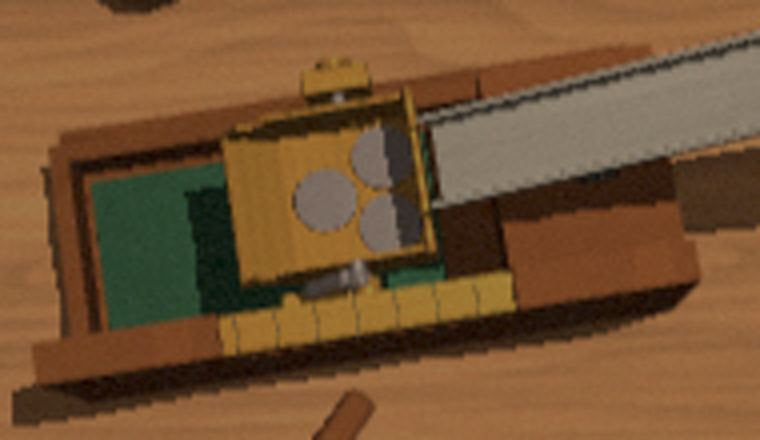

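View pics/sidec.png

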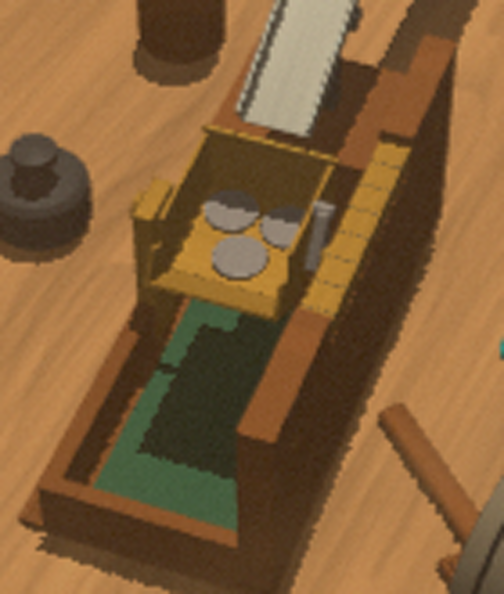

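```bash
cat >h.py <<'E'
import numpy as np,pickle,cv2
from scipy.optimize import least_squares
from scipy.spatial.transform import Rotation as R
cal=pickle.load(open("cal.pkl","rb"))
def proj(n,P):
    K,T=cal[n];c=np.atleast_2d(P)@T[:3,:3].T+T[:3,3];p=c@K.T;return p[:,:2]/p[:,2:]
def tri(a,b):
    M=[cal[n][0]@cal[n][1][:3] for n in("top","side")]
    X=cv2.triangulatePoints(M[0],M[1],np.array(a,float).reshape(2,1),np.array(b,float).reshape(2,1));return (X[:3]/X[3]).ravel()
def world(p,P): 
    c,s=np.cos(p[2]),np.sin(p[2]);P=np.atleast_2d(P);return np.c_[p[0]+c*P[:,0]-s*P[:,1],p[1]+s*P[:,0]+c*P[:,1],P[:,2]]
E
python3 - <<'E'
from h import *
t=lambda u,v:np.array([u/4+210-.375,v/4+195-.375]); s=lambda u,v:np.array([u/3.6+240-.36,v/3.6+185-.36])
# name: till pt, top px, side px
D=[((-.075,.085,.160),t(224,336),s(322,314)),((-.075,-.085,.160),t(510,291),s(396,142)),
((.046,-.041,.170),t(408,92),s(206,128)),((-.046,-.041,.170),t(434,250),s(335,159))]
for P,a,b in D: print(P,tri(a,b).round(4))
P=np.array([d[0] for d in D]);A=np.array([d[1] for d in D]);B=np.array([d[2] for d in D])
f=lambda p:np.r_[(proj("top",world(p,P))-A).ravel(),(proj("side",world(p,P))-B).ravel()]
r=least_squares(f,[.65,.1,0.1]);print(r.x.round(4),np.degrees(r.x[2]),f(r.x).reshape(-1,2).round(1))
np.save("till.npy",r.x)
print(world(r.x,P).round(4))
E
```

```text
(-0.075, 0.085, 0.16) [0.4572 0.2258 0.164 ]
(-0.075, -0.085, 0.16) [0.4806 0.0639 0.1637]
(0.046, -0.041, 0.17) [0.5965 0.1192 0.1715]
(-0.046, -0.041, 0.17) [0.5049 0.1066 0.1733]
[0.5445 0.1535 0.1404] 8.044989817328247 [[-0.2  0.2]
 [ 2.  -1. ]
 [-0.2 -0.1]
 [-0.2 -0.6]
 [-1.2  1.3]
 [ 0.5 -0.3]
 [ 0.6  0.7]
 [ 0.7  1.1]]
[[0.4583 0.2271 0.16  ]
 [0.4821 0.0588 0.16  ]
 [0.5958 0.1193 0.17  ]
 [0.5047 0.1064 0.17  ]]
```

```bash
cat >>h.py <<'E'
till=np.load("till.npy")
def st():
    from rig import robot
    s=robot.sense();r=R.from_rotvec(s["ee_rot"]);p=np.array(s["eef_pos"]);c,sn=np.cos(till[2]),np.sin(till[2])
    d=p-[till[0],till[1],0];loc=np.array([c*d[0]+sn*d[1],-sn*d[0]+c*d[1],d[2]])
    print("t",round(float(s["t"]),2),"till mm",(loc*1e3).round(1),"F",np.round(s["wrist_force"],1),"w",round(float(s["grip_width"]),3),"yaw(till)",np.degrees(np.arctan2(*r.as_matrix()[[1,0],0])-till[2]).round(1),"q",np.round(s["qpos"],2));return s,r,p
def plan(tgt_mm,yaw=90.):
    s,r,p=st();a=np.radians(yaw)+till[2];x=[np.cos(a),np.sin(a),0];z=[0,0,-1.];Rt=np.c_[x,np.cross(z,x),z]
    print("turn",((r.inv()*R.from_matrix(Rt)).as_rotvec()/(np.pi/4)).round(4))
    w=world(till,np.array(tgt_mm)/1e3)[0];print("shift in target frame",(Rt.T@(w-p)/.5).round(4),"rows",np.linalg.norm(w-p)/.0417)
E
python3 -c "
from h import *
plan([-75,-10,210])"
```

```text
t 0.1 till mm [-319.   500.3  230.6] F [-0.   0.6 -0.1] w 0.085 yaw(till) 157.2 q [-1.34  0.33 -0.06  1.46  0.02  1.35 -0.09]
turn [-1.4000e-03  1.0000e-03  1.4943e+00]
shift in target frame [-1.0205  0.488   0.0412] rows 13.572443440854983
```

Request:
{"op": "carry_out", "data": {
  "deltas": [
    [[0, 0, 0, 0, 0, 0.15, 0], [0, 0, 0, 0, 0, 0.15, 0], [0, 0, 0, 0, 0, 0.15, 0], [0, 0, 0, 0, 0, 0.15, 0], [0, 0, 0, 0, 0, 0.15, 0], [0, 0, 0, 0, 0, 0.15, 0], [0, 0, 0, 0, 0, 0.15, 0], [0, 0, 0, 0, 0, 0.15, 0]]
  ],
  "newtons": 40
}}

```text
t: 0.77
eef_pos: [0.1587, 0.6043, 0.2309]
ee_rot: [1.78, 2.588, -0.001]
wrist_force: [0.2, 0.4, -0.2]
grip_width: 0.0002
gripper_force: 0.0
```

Request:
{"op": "carry_out", "data": {
  "deltas": [
    [[0, 0, 0, 0, 0, 0.147, 0], [0, 0, 0, 0, 0, 0.147, 0], [-0.07, 0.0335, 0, 0, 0, 0, 0], [-0.07, 0.0335, 0, 0, 0, 0, 0], [-0.07, 0.0335, 0, 0, 0, 0, 0], [-0.07, 0.0335, 0, 0, 0, 0, 0], [-0.07, 0.0335, 0, 0, 0, 0, 0], [-0.07, 0.0335, 0, 0, 0, 0, 0]]
  ]
}}

```text
t: 1.43
eef_pos: [0.2883, 0.4088, 0.231]
ee_rot: [-2.06, -2.372, 0.001]
wrist_force: [1.1, 1.1, 0.0]
grip_width: 0.0001
gripper_force: 0.0
```

Request:
{"op": "carry_out", "data": {
  "deltas": [
    [[-0.07, 0.0335, 0, 0, 0, 0, 0], [-0.07, 0.0335, 0, 0, 0, 0, 0], [-0.07, 0.0335, 0, 0, 0, 0, 0], [-0.07, 0.0335, 0, 0, 0, 0, 0], [-0.07, 0.0335, 0, 0, 0, 0, 0], [-0.07, 0.0335, 0, 0, 0, 0, 0], [0, 0, 0, 0, 0, 0, 0]]
  ]
}}

```text
t: 2.02
eef_pos: [0.4203, 0.2098, 0.2315]
ee_rot: [2.07, 2.361, 0.0]
wrist_force: [-0.1, -0.6, 0.3]
grip_width: -0.0
gripper_force: 0.0
```

```bash
python3 -c "
from h import *
plan([-75,-10,180])"
```

```text
t 2.02 till mm [-115.1   73.1  231.5] F [-0.1 -0.6  0.3] w -0.0 yaw(till) 89.5 q [-1.01 -0.04  0.45  1.87  0.02  1.3  -0.44]
turn [ 0.0013  0.0014 -0.012 ]
shift in target frame [-0.1662  0.0802  0.103 ] rows 2.534045247005284
```

Request:
{"op": "carry_out", "data": {
  "deltas": [
    [[-0.04, 0.02, 0, 0, 0, -0.006, 0], [-0.04, 0.02, 0, 0, 0, -0.006, 0], [-0.043, 0.02, 0, 0, 0, 0, 0], [-0.043, 0.02, 0, 0, 0, 0, 0], [0, 0, 0.05, 0, 0, 0, 0], [0, 0, 0.04, 0, 0, 0, 0], [0, 0, 0, 0, 0, 0, 0], [0, 0, 0, 0, 0, 0, 0]]
  ]
}}

```text
t: 2.68
eef_pos: [0.4677, 0.1404, 0.1859]
ee_rot: [-2.048, -2.381, 0.003]
wrist_force: [0.9, 0.5, 0.6]
grip_width: -0.0004
gripper_force: 0.0
```

```bash
python3 - <<'E'
from h import *
from rig import viewer
plan([-75,-10,165])
a=viewer.grab_frame("top")["img"];b=viewer.grab_frame("side")["img"]
cv2.imwrite("pics/a.png",np.hstack([cv2.resize(a[195:315,230:360],(390,360),interpolation=2),cv2.resize(b[185:305,265:395],(390,360),interpolation=2)]))
print(proj("side",world(till,np.array([[-75,-10,186],[-75,-10,160]])/1e3)).round(1))
E
```

```text
t 2.68 till mm [-77.9  -2.2 185.9] F [0.9 0.5 0.6] w -0.0 yaw(till) 90.6 q [-0.91  0.05  0.55  1.9  -0.03  1.2  -0.2 ]
turn [-0.0025  0.0011  0.0123]
shift in target frame [-0.0157  0.0058  0.0418] rows 0.5395452692181978
[[341.2 236.8]
 [340.8 244.5]]
```

View pics/a.png

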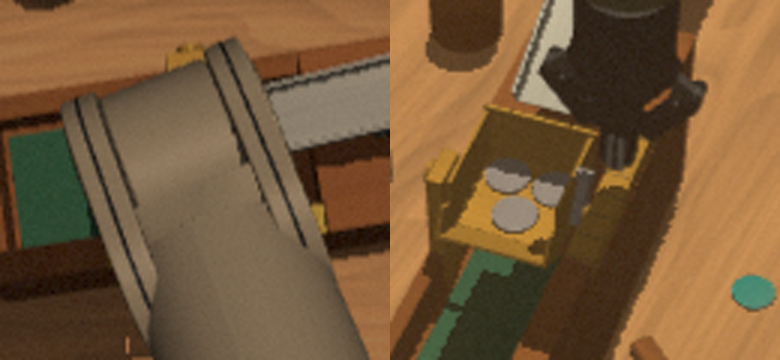

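Request:
{"op": "carry_out", "data": {
  "deltas": [
    [[0.0, 0.006, 0.036, 0, 0, 0.006, 0], [0, 0, 0.002, 0, 0, 0, 0], [0, 0, 0.002, 0, 0, 0, 0], [0, 0, 0.002, 0, 0, 0, 0], [0, 0, 0.002, 0, 0, 0, 0]]
  ]
}}

```text
t: 3.2
eef_pos: [0.4716, 0.1413, 0.1652]
ee_rot: [2.054, 2.377, 0.002]
wrist_force: [0.2, 0.7, 0.5]
grip_width: -0.0001
gripper_force: 0.0
```

Request:
{"op": "carry_out", "data": {
  "deltas": [
    [[0, 0, 0.002, 0, 0, 0, 0], [0, 0, 0, 0, 0, 0, 0]]
  ]
}}

```text
t: 3.37
eef_pos: [0.4713, 0.1411, 0.1636]
ee_rot: [-2.054, -2.377, -0.001]
wrist_force: [-0.7, 0.7, -0.3]
grip_width: 0.0
gripper_force: 0.0
```

Request:
{"op": "carry_out", "data": {
  "deltas": [
    [[0, 0, 0.002, 0, 0, 0, 0], [0, 0, 0, 0, 0, 0, 0]]
  ]
}}

```text
t: 3.53
eef_pos: [0.4712, 0.141, 0.1623]
ee_rot: [-2.054, -2.377, -0.0]
wrist_force: [0.3, -0.5, -0.7]
grip_width: -0.0002
gripper_force: 0.0
```

Request:
{"op": "carry_out", "data": {
  "deltas": [
    [[0, 0, 0.002, 0, 0, 0, 0], [0, 0, 0, 0, 0, 0, 0]]
  ]
}}

```text
t: 3.7
eef_pos: [0.4712, 0.141, 0.1612]
ee_rot: [-2.054, -2.377, 0.0]
wrist_force: [0.4, 1.0, -0.6]
grip_width: -0.0004
gripper_force: 0.0
```

Request:
{"op": "carry_out", "data": {
  "deltas": [
    [[0, 0, 0.002, 0, 0, 0, 0], [0, 0, 0, 0, 0, 0, 0]]
  ]
}}

```text
t: 3.87
eef_pos: [0.4712, 0.141, 0.1601]
ee_rot: [-2.054, -2.377, 0.0]
wrist_force: [0.7, -0.7, -0.8]
grip_width: -0.0004
gripper_force: 0.0
```

Request:
{"op": "carry_out", "data": {
  "deltas": [
    [[0, 0, 0.002, 0, 0, 0, 0], [0, 0, 0, 0, 0, 0, 0]]
  ]
}}

```text
t: 4.03
eef_pos: [0.4713, 0.141, 0.1593]
ee_rot: [-2.054, -2.377, -0.0]
wrist_force: [-0.8, 0.8, 1.9]
grip_width: 0.0002
gripper_force: 0.7
```

Contact at z ≈ 0.1595. I'll press a little more here.

Request:
{"op": "carry_out", "data": {
  "deltas": [
    [[0, 0, 0.002, 0, 0, 0, 0], [0, 0, 0, 0, 0, 0, 0]]
  ]
}}

```text
t: 4.2
eef_pos: [0.4713, 0.141, 0.1583]
ee_rot: [-2.054, -2.377, -0.0]
wrist_force: [-1.3, -0.6, 1.8]
grip_width: -0.0
gripper_force: 1.0
```

Request:
{"op": "carry_out", "data": {
  "deltas": [
    [[0, 0, 0.002, 0, 0, 0, 0], [0, 0, 0, 0, 0, 0, 0]]
  ]
}}

```text
t: 4.37
eef_pos: [0.4713, 0.141, 0.1573]
ee_rot: [-2.054, -2.377, -0.0]
wrist_force: [-0.8, 0.3, 3.4]
grip_width: 0.0001
gripper_force: 1.4
```

It is sinking at about 0.5 N/mm, so this is the block. Pressing on.

Request:
{"op": "carry_out", "data": {
  "deltas": [
    [[0, 0, 0.004, 0, 0, 0, 0], [0, 0, 0.004, 0, 0, 0, 0], [0, 0, 0, 0, 0, 0, 0]]
  ]
}}

```text
t: 4.62
eef_pos: [0.4717, 0.1408, 0.1535]
ee_rot: [2.054, 2.376, 0.001]
wrist_force: [-1.0, -1.6, 5.8]
grip_width: 0.0003
gripper_force: 3.9
```

Request:
{"op": "carry_out", "data": {
  "deltas": [
    [[0, 0, 0.003, 0, 0, 0, 0], [0, 0, 0.003, 0, 0, 0, 0], [0, 0, 0.0, 0, 0, 0, 0]]
  ]
}}

```text
t: 4.87
eef_pos: [0.4717, 0.1407, 0.1506]
ee_rot: [2.055, 2.376, 0.001]
wrist_force: [-0.9, -1.7, 7.3]
grip_width: -0.0004
gripper_force: 3.8
```

Request:
{"op": "carry_out", "data": {
  "deltas": [
    [[0, 0, 0.003, 0, 0, 0, 0], [0, 0, 0.003, 0, 0, 0, 0], [0, 0, 0.0, 0, 0, 0, 0]]
  ]
}}

```text
t: 5.12
eef_pos: [0.4718, 0.1408, 0.1479]
ee_rot: [2.055, 2.376, 0.001]
wrist_force: [-2.2, -1.9, 9.0]
grip_width: -0.0
gripper_force: 6.0
```

Request:
{"op": "carry_out", "data": {
  "deltas": [
    [[0, 0, 0.002, 0, 0, 0, 0], [0, 0, 0.002, 0, 0, 0, 0], [0, 0, 0, 0, 0, 0, 0], [0, 0, 0, 0, 0, 0, 0], [0, 0, 0, 0, 0, 0, 0], [0, 0, 0, 0, 0, 0, 0], [0, 0, 0, 0, 0, 0, 0], [0, 0, 0, 0, 0, 0, 0]]
  ]
}}

```text
t: 5.78
eef_pos: [0.4718, 0.1408, 0.1461]
ee_rot: [2.055, 2.376, 0.002]
wrist_force: [-2.6, -2.7, 9.6]
grip_width: -0.0003
gripper_force: 6.6
```

```bash
python3 - <<'E'
from h import *
from rig import viewer
st()
b=viewer.grab_frame("side")["img"]
cv2.imwrite("pics/b.png",cv2.resize(b[185:345,245:395],None,fx=3.5,fy=3.5,interpolation=2))
E
```

```text
t 5.78 till mm [-73.7  -2.4 146.1] F [-2.6 -2.7  9.6] w -0.0 yaw(till) 90.3 q [-0.9   0.11  0.55  1.94 -0.06  1.11 -0.18]
```

View pics/b.png

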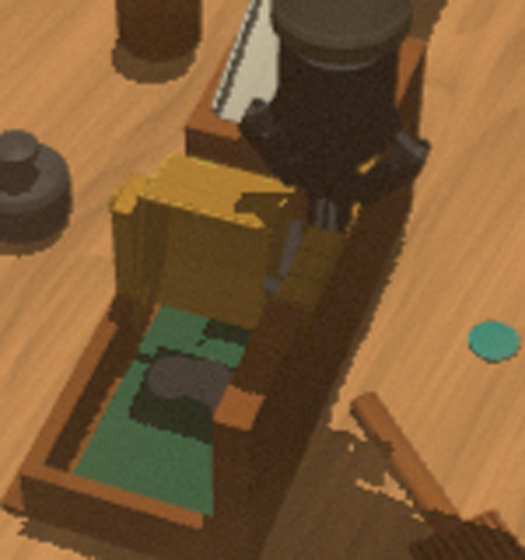

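The bin is tipped, with its back at crop (215, 180), and the coins lie in the tray at crop (190, 380). Next I retreat upward and go beyond the rim.

Request:
{"op": "carry_out", "data": {
  "deltas": [
    [[0, 0, -0.05, 0, 0, 0, 0], [0, 0, -0.06, 0, 0, 0, 0], [0, 0, -0.07, 0, 0, 0, 0], [0.06, 0, 0, 0, 0, 0, 0], [0.07, 0.04, 0, 0, 0, 0, 0], [0, 0.06, 0, 0, 0, 0, 0], [0, 0.05, 0, 0, 0, 0, 0], [0, 0, 0, 0, 0, 0, 0]]
  ]
}}

```text
t: 6.5
eef_pos: [0.5388, 0.2169, 0.234]
ee_rot: [2.052, 2.376, -0.002]
wrist_force: [0.7, 0.2, -0.1]
grip_width: -0.0002
gripper_force: 0.0
```

```bash
python3 - <<'E'
from h import *
from rig import viewer
plan([0,63,151])
b=viewer.grab_frame("side")["img"]
cv2.imwrite("pics/c.png",cv2.resize(b[185:345,245:395],None,fx=3.5,fy=3.5,interpolation=2))
E
```

```text
t 6.5 till mm [  3.2  63.6 234. ] F [ 0.7  0.2 -0.1] w -0.0 yaw(till) 90.3 q [-0.91  0.25  0.54  1.61 -0.13  1.33 -0.21]
turn [0.0006 0.0027 0.007 ]
shift in target frame [-0.0013 -0.0064  0.1661] rows 1.9926323019123027
```

View pics/c.png

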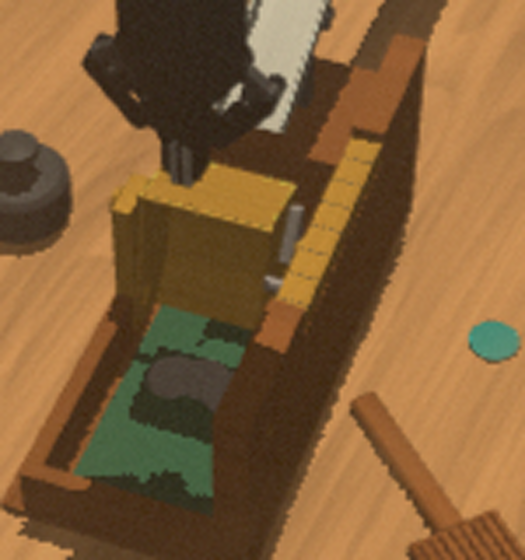

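Tipped bin: its front top edge (the rim) runs from (145,195) to (275,225) in the crop, and the strip and coins are clear. I'll check the rim's position against the model.

```bash
python3 - <<'E'
from h import *
q=proj("side",world(till,np.array([[0,36,176],[46,36,176],[-46,36,176],[0,52,151],[0,63,151]])/1e3));print(((q-[245,185])*3.5).round(0))
E
```

```text
[[207. 211.]
 [142. 194.]
 [273. 228.]
 [199. 253.]
 [193. 265.]]
```

The model matches to about 1 px. Descending beyond the rim.

Request:
{"op": "carry_out", "data": {
  "deltas": [
    [[0, -0.006, 0.05, 0, 0, 0.007, 0], [0, 0, 0.06, 0, 0, 0, 0], [0, 0, 0.056, 0, 0, 0, 0], [0, 0, 0, 0, 0, 0, 0]]
  ]
}}

```text
t: 6.88
eef_pos: [0.5296, 0.2146, 0.1472]
ee_rot: [-2.059, -2.369, 0.012]
wrist_force: [-0.9, -0.2, 0.4]
grip_width: 0.0002
gripper_force: 0.0
```

Request:
{"op": "carry_out", "data": {
  "deltas": [
    [[-0.01, 0, 0, 0, 0, 0, 0], [-0.01, 0, 0, 0, 0, 0, 0], [-0.01, 0, 0, 0, 0, 0, 0], [0, 0, 0, 0, 0, 0, 0]]
  ]
}}

```text
t: 7.22
eef_pos: [0.5364, 0.2, 0.1543]
ee_rot: [2.062, 2.369, 0.005]
wrist_force: [0.6, 1.3, -0.1]
grip_width: 0.0004
gripper_force: 0.6
```

```bash
python3 - <<'E'
from h import *
st()
# arc: rim (y,z) vs tilt, target tcp = rim + (dy, -25)
r0=np.array([-43,45.])
for a in np.arange(1.38,-.06,-.1):
    c,s=np.cos(a),np.sin(a);y=r0[0]*c+r0[1]*s;z=-r0[0]*s+r0[1]*c+125;print(round(a,2),round(y,1),round(z-25,1))
E
```

```text
t 7.22 till mm [ -1.5  47.2 154.3] F [ 0.6  1.3 -0.1] w 0.0 yaw(till) 89.9 q [-0.88  0.29  0.53  1.73 -0.16  1.16 -0.17]
1.38 36.0 150.8
1.28 30.8 154.1
1.18 25.2 156.9
1.08 19.4 159.1
0.98 13.4 160.8
0.88 7.3 161.8
0.78 1.1 162.2
0.68 -5.1 162.0
0.58 -11.3 161.2
0.48 -17.4 159.8
0.38 -23.2 157.7
0.28 -28.9 155.1
0.18 -34.2 152.0
0.08 -39.3 148.3
-0.02 -43.9 144.1
```

Contact with the rim at y ≈ 47 (rim 36 plus half a finger). Now along the arc.

Request:
{"op": "carry_out", "data": {
  "deltas": [
    [[-0.012, 0, -0.003, 0, 0, 0, 0], [-0.012, 0, -0.004, 0, 0, 0, 0], [-0.012, 0, -0.004, 0, 0, 0, 0], [-0.012, 0, -0.002, 0, 0, 0, 0]]
  ]
}}

```text
t: 7.55
eef_pos: [0.5388, 0.1764, 0.1595]
ee_rot: [2.061, 2.371, 0.001]
wrist_force: [-0.5, 2.5, 1.4]
grip_width: 0.0003
gripper_force: 0.8
```

Request:
{"op": "carry_out", "data": {
  "deltas": [
    [[-0.012, 0, -0.001, 0, 0, 0, 0], [-0.012, 0, 0, 0, 0, 0, 0], [-0.012, 0, 0, 0, 0, 0, 0]]
  ]
}}

```text
t: 7.8
eef_pos: [0.5411, 0.1586, 0.1592]
ee_rot: [-2.061, -2.371, 0.0]
wrist_force: [-0.1, 2.4, -0.6]
grip_width: 0.0001
gripper_force: 1.0
```

```bash
python3 -c "
from h import *
st()"
```

```text
t 7.8 till mm [ -2.7   5.5 159.2] F [-0.1  2.4 -0.6] w 0.0 yaw(till) 90.0 q [-0.84  0.27  0.55  1.75 -0.15  1.17 -0.1 ]
```

Request:
{"op": "carry_out", "data": {
  "deltas": [
    [[-0.01, 0, 0, 0, 0, 0, 0], [-0.01, 0, 0.002, 0, 0, 0, 0], [-0.01, 0, 0.003, 0, 0, 0, 0]]
  ]
}}

```text
t: 8.05
eef_pos: [0.5428, 0.1445, 0.1564]
ee_rot: [-2.06, -2.371, 0.0]
wrist_force: [-1.3, 4.8, -0.9]
grip_width: -0.0001
gripper_force: 2.4
```

Request:
{"op": "carry_out", "data": {
  "deltas": [
    [[-0.01, 0, 0.004, 0, 0, 0, 0], [-0.01, 0, 0.005, 0, 0, 0, 0]]
  ]
}}

```text
t: 8.22
eef_pos: [0.5442, 0.1343, 0.1518]
ee_rot: [-2.06, -2.371, 0.001]
wrist_force: [-0.3, 4.0, -2.5]
grip_width: -0.0003
gripper_force: 1.5
```

```bash
python3 -c "
from h import *
st()"
```

```text
t 8.22 till mm [ -2.9 -18.9 151.8] F [-0.3  4.  -2.5] w -0.0 yaw(till) 90.0 q [-0.81  0.27  0.57  1.76 -0.16  1.15 -0.05]
```

Request:
{"op": "carry_out", "data": {
  "deltas": [
    [[-0.008, 0, 0.004, 0, 0, 0, 0], [-0.008, 0, 0.005, 0, 0, 0, 0]]
  ]
}}

```text
t: 8.38
eef_pos: [0.5458, 0.1256, 0.1475]
ee_rot: [2.061, 2.37, -0.001]
wrist_force: [-0.8, 2.8, 0.4]
grip_width: -0.0001
gripper_force: 1.6
```

Request:
{"op": "carry_out", "data": {
  "deltas": [
    [[-0.006, 0, 0.003, 0, 0, 0, 0], [-0.002, 0, 0.001, 0, 0, 0, 0], [0, 0, 0, 0, 0, 0, 0]]
  ]
}}

```text
t: 8.63
eef_pos: [0.5461, 0.1245, 0.1464]
ee_rot: [-2.058, -2.371, -0.003]
wrist_force: [-3.9, 8.1, 4.2]
grip_width: 0.0001
gripper_force: 4.2
```

```bash
python3 -c "
from h import *
st()"
```

```text
t 8.63 till mm [ -2.4 -28.9 146.4] F [-3.9  8.1  4.2] w 0.0 yaw(till) 90.1 q [-0.79  0.28  0.57  1.77 -0.17  1.14 -0.03]
```

```bash
python3 - <<'E'
from h import *
from rig import viewer
b=viewer.grab_frame("side")["img"]
cv2.imwrite("pics/d.png",cv2.resize(b[185:345,245:395],None,fx=3.5,fy=3.5,interpolation=2))
P=world(till,np.array([[0,71,137],[46,-43,170],[-46,-43,170]])/1e3);print(((proj("side",P)-[245,185])*3.5).round(0)); st()
E
```

```text
[[189. 287.]
 [185. 124.]
 [310. 155.]]
t 8.68 till mm [ -2.5 -28.9 146.3] F [-3.7  7.5  4.6] w -0.0 yaw(till) 90.1 q [-0.79  0.28  0.57  1.77 -0.16  1.14 -0.03]
```

View pics/d.png

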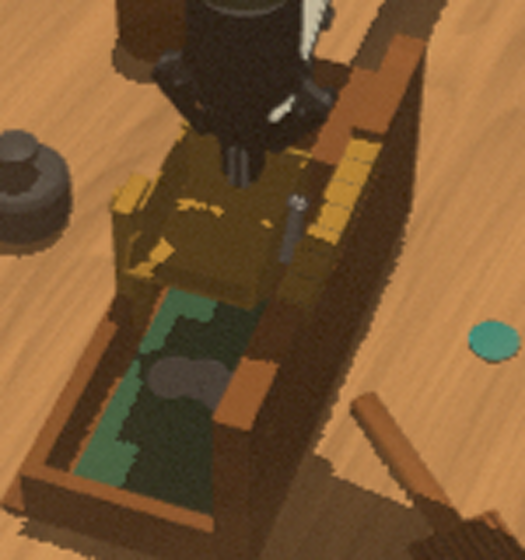

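The bin looks upright: its rim corners are at (185,126) and (312,155), as predicted. It's empty, and the coins are in the tray. One more small press, then a slow withdrawal.

Request:
{"op": "carry_out", "data": {
  "deltas": [
    [[-0.003, 0, 0, 0, 0, 0, 0], [0, 0, 0, 0, 0, 0, 0]]
  ]
}}

```text
t: 8.85
eef_pos: [0.5461, 0.1245, 0.1463]
ee_rot: [-2.056, -2.372, -0.005]
wrist_force: [-4.4, 12.8, 4.6]
grip_width: 0.0
gripper_force: 6.4
```

Request:
{"op": "carry_out", "data": {
  "deltas": [
    [[0.006, 0, 0, 0, 0, 0, 0], [0.01, 0, 0, 0, 0, 0, 0], [0.012, 0, 0, 0, 0, 0, 0], [0.0, 0, -0.04, 0, 0, 0, 0], [0, 0, -0.06, 0, 0, 0, 0], [0, 0, -0.07, 0, 0, 0, 0], [0, 0, -0.07, 0, 0, 0, 0], [0, 0, 0, 0, 0, 0, 0]]
  ]
}}

```text
t: 9.52
eef_pos: [0.5471, 0.1351, 0.2725]
ee_rot: [2.059, 2.367, 0.013]
wrist_force: [0.9, -0.3, 0.4]
grip_width: -0.0001
gripper_force: 0.0
```

```bash
python3 - <<'E'
from h import *
from rig import viewer
b=viewer.grab_frame("side")["img"]
cv2.imwrite("pics/e.png",cv2.resize(b[185:345,245:395],None,fx=3.5,fy=3.5,interpolation=2))
st()
E
```

```text
t 9.57 till mm [ -0.8 -18.5 269.3] F [-0.3  0.7 -0.7] w 0.0 yaw(till) 89.9 q [-0.83  0.18  0.59  1.61 -0.1   1.38 -0.1 ]
```

View pics/e.png

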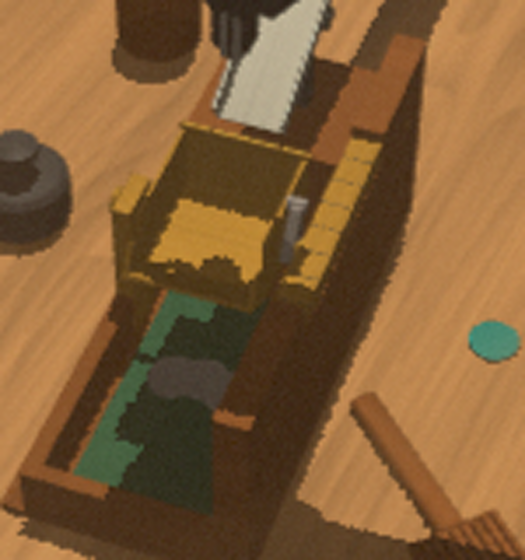

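The bin stands upright on its own: its rim runs from (185,124) to (310,157). It is empty, and the coins lie in the tray at (190, 380). Handing in.

```bash
python3 -c "
from rig import job
print(job.sign_off())"
```

```text
the job is handed in; nothing more can be done
None
```

I handed the job in at about 9.6 s: I found and pressed the catch, the coins dropped into the tray, and the empty bin is back upright and holding on its own, with a peak wrist-force reading of about 14 N. The sign-off gave no verdict, and in the last picture the coins overlap as one patch, so I couldn't count all three separately.

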